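Shut and lock the filter hatch of a bench vacuum pump

ROBOT

A 6-joint arm with a two-finger parallel gripper is mounted at the origin on the work surface. World frame = base frame: x ahead of the robot, y to its left, z up, the work surface at z = 0. Lengths are in mm, angles in rad, forces in N, time in s.
With the tool pointing down it reaches from about 350 to 775 mm from the base axis. Payload 7.3 kg.
Tool frame: the origin (TCP) lies on the front face of the gripper's body, between the roots of the fingers; the fingertips stand 66 mm ahead of it and the grasp point (between the pads) lies 47 mm ahead of it (bot.tip_extent is the distance from the TCP to the fingertips, in mm); z points along the fingers, y is the line along which they close (so a half turn about z gives the same grasp; the last joint's range is limited). The gripper opens to 92 mm and grips with 3 to 60 N. Pads are 19 mm wide; open, the fingers measure 130 mm over their backs; the gripper's body (75 mm by 190 mm) begins 47 mm behind the grasp point.
Start: joints at [-1.294, 0.342, 1.524, -0, 1.275, -0.146], TCP at [215.438, -478.775, 292.241] pointing down, gripper open.
Joint ranges: [-2.53, 2.53], [-0.77, 2.02], [0.04, 2.7], [-1, 4.14], [0.28, 2.66], [-3.11, 3.11]. Speed limits (rad/s): [2.57, 2.57, 3.14, 3.14, 3.14, 3.14].

INTERFACE

Orientations are given as [roll, pitch, yaw] about the fixed x, y, z axes, in that order (R = Rz(yaw) Ry(pitch) Rx(roll)).
In Python, from plant import readout, viewer, order, bot gives the robot as it stands.
- The arm moves only by the shell command python3 -m creep 'ROWS'. ROWS is text: rows parted by semicolons, each of 7 numbers parted by spaces: the shift along the world's x, y, z in m, then the turn, a rotation vector about the world's x, y, z in rad, then the opening in per cent of the stroke, from 0 (shut) to 100 (fully open). A call has 1 to 8 rows; each row shifts and turns the commanded pose from where the row before left it; what a row does not reach is not made up. A row lasts 1/12 s, in which the tool goes at most 41.7 mm and 7.16 degrees, less where a joint would pass 70% of its speed; a pose out of reach is approached as far as the arm can. A call is refused whole if a number of a shift passes 0.0417 or a number of a turn 0.125, either way. A call with a gripper value outside its range is refused whole. The fingers move at their own pace and stop on an object; the grip force is fixed at half the most. Time passes only in rows, so rows that do not move let the fingers close. It gives the time, the measured TCP pose, the force, the opening and the grip force at its end, in the units of the state.
- readout.get_obs(): the state, without advancing time (a new reading comes with each control period).
- viewer.capture(name): name is "scene" or "top"; returns the picture (384x512x3 uint8, red, green, blue); there is no depth.
- viewer.camera_info(name): a dict with "fx", "fy", "cx", "cy" (pixels), "D" ([k1, k2, p1, p2, k3] as OpenCV has them; the pictures are not rectified), "origin" and "rotation" of the camera in the world. Camera axes: x right, y up, looking along -z (the intrinsics and any distortion apply to the point x, -y, -z); pixel columns grow to the right and rows downward; lengths in mm; the calibration is good to about 2 mm. A picture is of the moment at which its call begins. camera_info takes no time and is no camera call.
- order.close_job(): hands the job in; it is judged then, once.
The state is a dict: "time": time; "joint_positions": joint angles; "dq": joint speeds; "tau": joint torques, N m; "tool_pos": TCP position; "tcp_rot": TCP orientation; "contact_force": force on the tool from outside, world axes, zero at the start; "moment": the same for the moment, N m; "grip_width": finger opening in mm; "finger_force": force on a finger pad.
Only numpy, scipy, OpenCV 4.12 (cv2) and the standard library are available. Lean on these libraries where they do the work, as an engineer would, in place of code of your own. Each camera call takes 0.05 s, during which the arm holds its last target. There are 200 camera calls.

TASK

The filter in the bench vacuum pump has been changed and its hinged hatch left ajar. Push the hatch down fully shut with the fingertips, then set a fingertip in the slot of its quarter-turn fastener and turn it clockwise as far as it goes, so that the hatch is locked, and leave the pump clear. Use only the fingertips: lift nothing, and do not grip or shift the bottle, the tip rack or the two vials standing around.

Things in the scene. Friction and masses are not known exactly. Their poses are not given: they have to be found in the camera images.
- pump_unit: Bench vacuum pump, fixed cream metal housing 260 mm (its x, depth) by 340 mm (its y, width), flat top deck 110 mm above the bench. Origin at the centre of its underside; x points from its front (robot side) to its back. The filter bay opens in the deck under the hatch. The -y part of the deck (100 mm wide) carries a round gauge (14 mm high), a switch and two vials.
- hatch (a joint): Hatch angle, rad: 0 shut (its stop, flush with the deck), positive open; starts 0.25 to 0.5. Grey panel 190 (x) x 220 (y) x 14 mm, about 0.45 kg, hinged along its far (+x) edge: hinge axis along y at pump_unit x +85, z 113 mm, hatch centred on y +40 mm; the edge near the robot is raised. A stiff hinge keeps it where it is left; 2 to 6 N downward near the free edge closes it.
- hatch_press (a point): A bare flat spot on the hatch's top face, good for pressing: 160 mm from the hinge axis (30 mm from the free edge), 75 mm to the +y side of the fastener's axis. Shut, it is 110 mm above the bench. Its frame is the hatch's own: z normal to the top face, x towards the hinge, y along the hinge.
- fastener (a joint): Angle of the fastener's dial, rad, positive clockwise from above. 0: unlocked, slot parallel to the hinge; 1.571: stop, locked, slot square to the free edge. Starts 0 to 0.35. Steady friction of 0.2 N m; stays where it is left. From about 1.0 the cam below it passes under the housing's ledge; turned that far with the hatch ajar, it keeps the hatch from shutting.
- fastener_slot (a point): Centre of the metal dial, on its axis, level with its flat top: 114 mm above the bench when shut, 128 mm from the hinge axis, midway across. Dial 75 mm across, flush inside a fixed black collar (89 mm), so it can be driven only by its slot: right across the centre, 28 mm wide, 14 mm deep, 75 mm long, upright walls. The frame turns with the dial: y along the slot, z the axis (up when shut).
- bottle: Brown plastic reagent bottle with black cap, 80 mm in diameter, 162 mm high, loose on the bench to one side of the pump. Origin at the centre of its underside. Leave it alone.
- tip_rack: Blue rack of pipette tips, 120 by 84 by 58 mm high, loose on the bench on the other side of the pump. Origin at the centre of its underside. Leave it alone.
- vial_a: Small glass vial with metal cap, 23 mm in diameter, 40 mm high, loose on the -y part of the pump's deck, more than 40 mm from the hatch's side edge. Origin at the centre of its underside. Leave it alone.
- vial_b: Second vial like vial_a, on the same part of the deck.

How it is judged (in metres and radians):
On the way, in this order (a step that is already met when the one before it is completed fails the run):
1. the hatch is pushed fully shut (within 0.03 rad) (value of joint hatch below 0.03 rad), for 0.1 s.
2. a fingertip down in the slot drives the fastener round (contact force between the fingers and pump_unit above 0.5 N and z of the grasp point in the frame of fastener_slot below 0.017 m and horizontal distance between the grasp point and fastener_slot below 0.07 m and value of joint fastener above 0.6 rad), for 0.02 s.
3. the fastener is turned to its stop with the hatch shut (value of joint fastener above 1.45 rad and value of joint hatch below 0.03 rad), for 0.1 s.
At the end, for the whole second after the job is handed in: The hatch is shut within 0.03 rad (about 5 mm at its free edge), the fastener is turned clockwise to beyond 1.45 rad (within 7 degrees of its stop at 90 degrees) and at rest, and the bottle, rack and vials stand within 25 mm of where they were (all of step 3 and velocity of joint fastener below 0.1 rad/s and distance of each of bottle, tip_rack, vial_a, vial_b from where it was at the start of the episode below 0.025 m); the robot touches nothing.
It fails at once if the hatch is lifted or swung further open (value of joint hatch above 0.55 rad).
It fails at once if the bottle, tip rack or a vial is gripped, pushed away, tipped or lifted (distance of any of bottle, tip_rack, vial_a, vial_b from where it was at the start of the episode above 0.025 m or angle between any of bottle, vial_a, vial_b's own z axis and vertical above 0.5 rad or contact force between the fingers and bottle above 3 N or contact force between the fingers and tip_rack above 3 N or contact force between the fingers and vial_a above 3 N or contact force between the fingers and vial_b above 3 N).
It also fails if it takes over 54 s, if anything falls off the work surface, if the arm or the gripper's body presses on something with over 40 N, if the wrist force passes 120 N, or if a joint passes its speed limit or range.

## Working session

There is one attempt and no reset: what is moved stays moved. The work goes in short steps, Python scripts to look and compute and a shell command to move; the robot and the scene stay as the last step left them, time stands still between calls to the robot, and variables do not carry over. Pictures are saved under pics/ and viewed, at most 10 in all, crops included, and the job is handed in when it is done.

```bash
ls; mkdir -p pics
python3 - <<'E'
from plant import readout, viewer, order, bot
import cv2
print(readout.get_obs())
for n in("scene","top"):
    cv2.imwrite(f"pics/{n}0.png",viewer.capture(n)[:,:,::-1]); print(viewer.camera_info(n))
E
```

```text
pics
{'time': 0.0, 'joint_positions': array([-1.29402008e+00,  3.42682518e-01,  1.52499051e+00,  5.74667679e-06,
        1.27539160e+00, -1.45978762e-01]), 'dq': array([ 0.00016346,  0.00075723, -0.00154811, -0.00068494,  0.00027969,
        0.00346944]), 'tau': array([-1.46781302e-03, -4.31246245e+01, -2.44219333e+01,  7.17184972e-02,
        5.59122430e-02, -1.17765535e-04]), 'tool_pos': array([ 215.34368838, -478.47659743,  291.57500697]), 'tcp_rot': array([-3.14013714e+00, -2.19550607e-04,  4.22753175e-01]), 'contact_force': array([-0.09772103, -0.29168312, -0.4900301 ]), 'moment': array([-0.0380878 , -0.0058271 ,  0.05546416]), 'finger_force': 0.0, 'grip_width': 91.5756940812821}
{'fx': 349.48243446556404, 'fy': 349.48243446556404, 'cx': 251.37632191212452, 'cy': 191.0855466528042, 'D': array([-0.03325028,  0.        ,  0.        ,  0.        ,  0.        ]), 'origin': array([1086.37455818, -490.55433984,  667.48288753]), 'rotation': array([ 0.88978748, -0.01214348,  0.74025987])}
{'fx': 382.5978383662966, 'fy': 382.5978383662966, 'cx': 263.0485227128594, 'cy': 195.64711781557833, 'D': array([-0.05454318,  0.        ,  0.        ,  0.        ,  0.        ]), 'origin': array([ 431.83972366,   34.65571018, 1138.78488411]), 'rotation': array([ 0.17608366, -0.00831875, -1.55613269])}
```

View pics/top0.png

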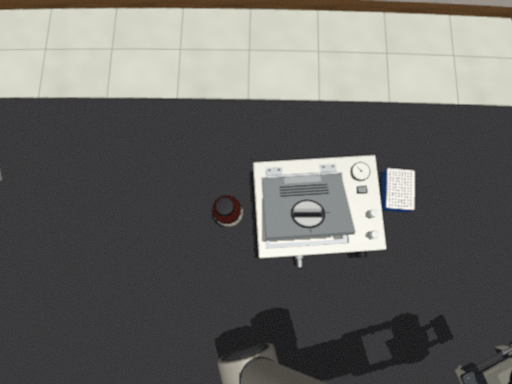

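View pics/scene0.png

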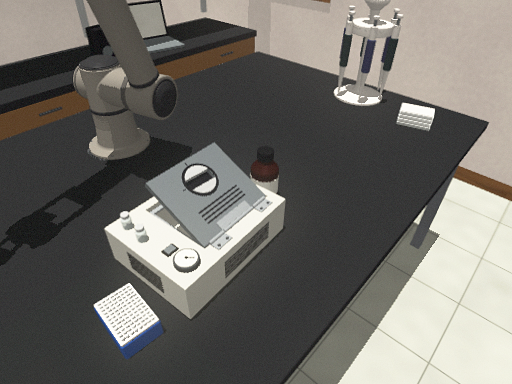

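```bash
cat > h.py <<'E'
import numpy as np, cv2
from scipy.spatial.transform import Rotation as R
from plant import viewer
def ray(n,uv):
    c=viewer.camera_info(n); K=np.array([[c['fx'],0,c['cx']],[0,c['fy'],c['cy']],[0,0,1]])
    p=cv2.undistortPoints(np.array(uv,float).reshape(-1,1,2),K,c['D']).reshape(-1,2)
    d=np.c_[p[:,0],-p[:,1],-np.ones(len(p))]
    return c['origin'],R.from_euler('xyz',c['rotation']).apply(d)
def plane(n,uv,z):
    o,d=ray(n,uv); return o+d*((z-o[2])/d[:,2])[:,None]
def proj(n,P):
    c=viewer.camera_info(n); K=np.array([[c['fx'],0,c['cx']],[0,c['fy'],c['cy']],[0,0,1]])
    q=R.from_euler('xyz',c['rotation']).inv().apply(np.atleast_2d(P)-c['origin'])*[1,-1,-1]
    return cv2.projectPoints(q,np.zeros(3),np.zeros(3),K,c['D'])[0].reshape(-1,2)
def tri(a,b):
    oa,da=ray("top",[a]);ob,db=ray("scene",[b]);da=da[0];db=db[0]
    s=np.linalg.lstsq(np.c_[da,-db],ob-oa,rcond=None)[0]
    p,q=oa+s[0]*da,ob+s[1]*db
    return (p+q)/2,np.linalg.norm(p-q)
def dark(img,box,thr=60):
    x0,y0,x1,y1=box; m=(img[y0:y1,x0:x1].max(2)<thr).astype(np.uint8)
    cs=max(cv2.findContours(m,cv2.RETR_EXTERNAL,cv2.CHAIN_APPROX_NONE)[0],key=cv2.contourArea)
    return cs+np.array([x0,y0])
E
python3 - <<'E'
from h import *
np.set_printoptions(precision=1,suppress=True)
t=cv2.imread("pics/top0.png"); s=cv2.imread("pics/scene0.png")
m=np.zeros(t.shape[:2],np.uint8); m[140:270,245:395]=(t[140:270,245:395].min(2)>150)
m[:,387:]=0
m=cv2.morphologyEx(m,cv2.MORPH_OPEN,np.ones((3,3)))
c=max(cv2.findContours(m,0,2)[0],key=cv2.contourArea)
h=cv2.convexHull(c); q=cv2.approxPolyDP(h,6,True).reshape(-1,2); print(q)
W=plane("top",h.reshape(-1,2),110)[:,:2].astype(np.float32); r=cv2.minAreaRect(W); print(r)
print(plane("top",q,110))
et=cv2.fitEllipse(dark(t,(285,193,333,235))); es=cv2.fitEllipse(dark(s,(175,155,225,200)));print(et,es)
print(tri(et[0],es[0]))
big=np.hstack([cv2.resize(t[145:265,245:395],None,fx=3,fy=3,interpolation=2),cv2.resize(s[130:250,100:215],None,fx=3,fy=3,interpolation=2)])
cv2.imwrite("pics/z0.png",big)
E
```

```text
[[374 155]
 [384 249]
 [301 265]
 [259 256]
 [255 162]]
((578.858154296875, -123.97447204589844), (289.54833984375, 342.7926330566406), 4.566710948944092)
[[ 735.9 -280.8  110. ]
 [ 474.5 -298.6  110. ]
 [ 429.7  -74.7  110. ]
 [ 451.8   37.2  110. ]
 [ 709.5   52.5  110. ]]
((305.2403564453125, 214.25755310058594), (3.206178903579712, 32.94340896606445), 88.1590805053711) ((199.78578186035156, 178.99778747558594), (27.955425262451172, 35.55329895019531), 121.70362854003906)
(array([557. , -80.7, 168.5]), np.float64(3.0663984588224484))
```

View pics/z0.png

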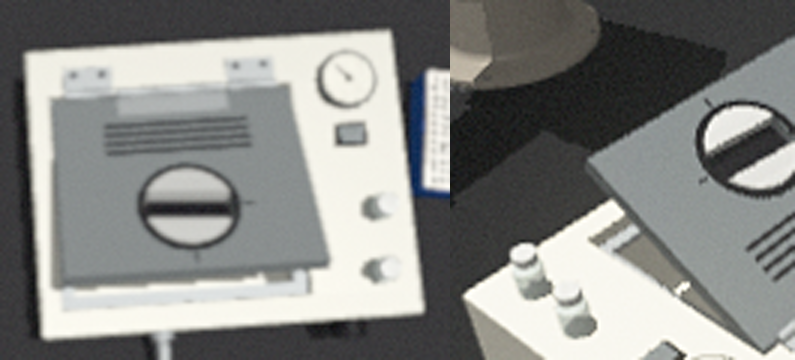

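The dial and slot show at about (308,213) in the top picture, with the slot parallel to the hinge. The hatch is about 0.43 rad open. I put the pump centre at (593,-122) with yaw 0.068, so the press spot is near (515,-13) and the fastener, once shut, near (547,-85). Next I move over the press spot with the fingers shut.

```bash
python3 -m creep '0.019 0.029 0 0 0 0.076 0;0.019 0.029 0 0 0 0.076 0;0.019 0.029 0 0 0 0.076 0;0.019 0.029 0 0 0 0.076 0;0.019 0.029 0 0 0 0.076 0;0.019 0.029 0 0 0 0.076 0;0.019 0.029 0 0 0 0.076 0;0.019 0.029 0 0 0 0.076 0'
python3 -m creep '0.019 0.029 0 0 0 0.076 0;0.019 0.029 0 0 0 0.076 0;0.019 0.029 0 0 0 0.076 0;0.019 0.029 0 0 0 0.076 0;0.019 0.029 0 0 0 0.076 0;0.019 0.029 0 0 0 0.076 0;0.019 0.029 0 0 0 0.076 0;0.010 0.029 0 0 0 0.076 0'
python3 -c "
from plant import readout;print(readout.get_obs()['joint_positions'])"
```

```text
time: 0.77
tool_pos: [367.9, -245.1, 292.1]
tcp_rot: [-3.141, -0.0, 1.034]
contact_force: [0.8, -1.1, 0.0]
grip_width: 43.1
finger_force: 0.0
time: 1.43
tool_pos: [511.8, -13.1, 291.8]
tcp_rot: [3.141, -0.0, 1.643]
contact_force: [0.2, -0.9, -0.1]
grip_width: 0.3
finger_force: 0.0
[-1.75408837e-01  3.18328910e-01  1.56006185e+00  1.21004888e-04
  1.26296332e+00 -2.47464653e-01]
```

```bash
python3 -m creep '0 0 -0.015 0 0 0 0;0 0 -0.015 0 0 0 0;0 0 -0.010 0 0 0 0;0 0 -0.010 0 0 0 0;0 0 -0.010 0 0 0 0;0 0 -0.010 0 0 0 0;0 0 -0.008 0 0 0 0;0 0 -0.008 0 0 0 0'
python3 -m creep '0 0 -0.006 0 0 0 0;0 0 -0.006 0 0 0 0;0 0 -0.005 0 0 0 0;0 0 -0.004 0 0 0 0;0 0 -0.002 0 0 0 0;0 0 0 0 0 0 0'
```

```text
time: 2.1
tool_pos: [510.2, -15.1, 205.5]
tcp_rot: [-3.141, 0.0, 1.638]
contact_force: [-2.1, 0.5, 3.1]
grip_width: 0.2
finger_force: 1.5
time: 2.6
tool_pos: [510.5, -14.8, 182.8]
tcp_rot: [-3.142, -0.0, 1.639]
contact_force: [-0.3, -0.3, 0.4]
grip_width: 0.4
finger_force: 0.0
```

```bash
python3 -m creep '0 0 -0.002 0 0 0 0;0 0 -0.002 0 0 0 0;0 0 -0.002 0 0 0 0;0 0 0 0 0 0 0'
python3 -m creep '0 0 -0.001 0 0 0 0;0 0 -0.001 0 0 0 0;0 0 0 0 0 0 0;0 0 0 0 0 0 0'
```

```text
time: 2.93
tool_pos: [510.7, -14.7, 177.1]
tcp_rot: [3.141, 0.0, 1.639]
contact_force: [-0.5, -0.0, -0.1]
grip_width: 0.6
finger_force: 0.0
time: 3.27
tool_pos: [510.7, -14.7, 175.7]
tcp_rot: [3.141, 0.0, 1.639]
contact_force: [-0.1, 0.7, 4.3]
grip_width: 0.3
finger_force: 2.5
```

```bash
python3 -m creep '0 0 -0.001 0 0 0 0;0 0 -0.001 0 0 0 0;0 0 0 0 0 0 0;0 0 0 0 0 0 0;0 0 0 0 0 0 0'
python3 -m creep '0 0 0.02 0 0 0 0;0 0 0.025 0 0 0 0;0 0 0.025 0 0 0 0;0 0 0.025 0 0 0 0;0 0 0.025 0 0 0 0'
python3 -m creep '-0.015 -0.03 0 0 0 0 0;-0.015 -0.03 0 0 0 0 0;-0.03 -0.03 0 0 0 0 0;-0.03 -0.03 0 0 0 0 0;-0.03 -0.03 0 0 0 0 0;-0.03 -0.03 0 0 0 0 0;-0.03 -0.03 0 0 0 0 0;0 0 0 0 0 0 0'
python3 - <<'E'
from h import *
ims={}
for n in("scene","top"):
    ims[n]=viewer.capture(n)[:,:,::-1].copy(); cv2.imwrite(f"pics/{n}1.png",ims[n])
cv2.imwrite("pics/z1.png",np.hstack([cv2.resize(ims["top"][145:265,245:395],None,fx=2.7,fy=2.7,interpolation=2),cv2.resize(ims["scene"][140:260,130:280],None,fx=2.6,fy=2.7,interpolation=2)]))
E
```

```text
time: 3.68
tool_pos: [510.7, -14.7, 175.5]
tcp_rot: [3.139, 0.001, 1.639]
contact_force: [-6.4, 1.4, 19.4]
grip_width: 0.3
finger_force: 10.2
time: 4.1
tool_pos: [510.2, -14.7, 294.2]
tcp_rot: [-3.141, -0.0, 1.639]
contact_force: [0.0, 0.6, 0.0]
grip_width: 0.4
finger_force: 0.0
time: 4.77
tool_pos: [328.9, -226.4, 293.2]
tcp_rot: [-3.14, 0.002, 1.632]
contact_force: [1.1, -0.2, 0.4]
grip_width: 0.3
finger_force: 0.0
```

View pics/z1.png

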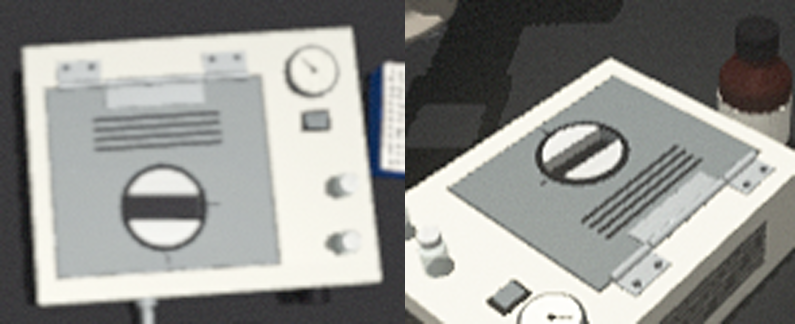

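The hatch is shut and flush. The dial is at about (306,222) in the top picture, with the slot nearly parallel to the hinge. Next I measure the dial centre and slot angle.

Run:
```python
from h import *
np.set_printoptions(precision=2,suppress=True)
t=cv2.imread("pics/top1.png"); s=cv2.imread("pics/scene1.png")
def rnd(im,c,w):
    x,y=c; return dict(c=im[y-w:y+w,x-w:x+w].max(2))
cen={}
for n,im,b in(("top",t,(285,202,327,242)),("scene",s,(175,180,222,215))):
    for thr in(75,95):
        c=cv2.convexHull(dark(im,b,thr)); e=cv2.fitEllipse(c); cen[n]=e[0]
        W=plane(n,c.reshape(-1,2),114)[:,:2]
        print(n,thr,e,plane(n,[e[0]],114)[0],W.min(0),W.max(0), cv2.minEnclosingCircle(W.astype(np.float32)))
print(tri(cen["top"],cen["scene"]))
# slot angle: bright-free pixels inside dial
for n,im in(("top",t),("scene",s)):
    g=im.max(2).astype(float); o=plane(n,[cen[n]],114)[0]
    ii=np.indices(g.shape); uv=np.c_[ii[1].ravel(),ii[0].ravel()]
    k=(abs(uv-cen[n]).max(1)<30); uv=uv[k]; v=g.ravel()[k]
    W=plane(n,uv,114)[:,:2]-o[:2]; r=np.linalg.norm(W,axis=1)
    P=W[(r<33)&(v<110)]; w,V=np.linalg.eigh(np.cov(P.T)); d=V[:,1]*np.sign(V[1,1])
    print(n,"slot yaw of line vs +y",np.arctan2(-d[0],d[1]),"ctr off",P.mean(0),np.sqrt(w))
```

```text
top 75 ((300.4031982421875, 222.1265106201172), (9.227691650390625, 36.679039001464844), 90.14768981933594) [543.52 -72.8  114.  ] [ 532.7  -117.63] [554.8  -47.43] ((543.5862426757812, -81.80748748779297), 36.01087188720703)
top 95 ((305.2736511230469, 221.43487548828125), (28.2021541595459, 31.0600528717041), 92.65594482421875) [545.59 -85.94 114.  ] [ 530.01 -125.86] [563.6  -44.73] ((546.4290771484375, -85.77235412597656), 41.78247833251953)
scene 75 ((197.6279296875, 196.45797729492188), (22.36862564086914, 35.41777801513672), 84.27661895751953) [548.36 -88.01 114.  ] [ 503.28 -129.91] [589.72 -43.82] ((547.2017822265625, -87.01588439941406), 43.99781799316406)
scene 95 ((197.5988006591797, 196.48428344726562), (22.754457473754883, 35.915706634521484), 85.04322052001953) [548.38 -88.13 114.  ] [ 500.92 -129.91] [591.47 -42.8 ] ((546.060302734375, -87.26311492919922), 45.420379638671875)
(array([545.87, -86.25, 111.42]), np.float64(0.0018842760366917794))
top slot yaw of line vs +y 0.012027152718777275 ctr off [-0.21 -0.46] [ 6.19 18.65]
scene slot yaw of line vs +y 0.02338026638283921 ctr off [ 1.89 -0.25] [ 4.18 18.77]
```

```bash
python3 -m creep '0.0167 0.0108 0 0 0 0.1173 26;0.0167 0.0108 0 0 0 0.1173 26;0.0167 0.0108 0 0 0 0.1173 26;0.0167 0.0108 0 0 0 0.1173 26;0.0167 0.0108 0 0 0 0.1173 26;0.0167 0.0108 0 0 0 0.1173 26;0.0167 0.0108 0 0 0 0.1173 26'
python3 -m creep '0.0167 0.0108 0 0 0 0.1173 26;0.0167 0.0108 0 0 0 0.1173 26;0.0167 0.0108 0 0 0 0.1173 26;0.0167 0.0108 0 0 0 0.1173 26;0.0167 0.0108 0 0 0 0.1173 26;0.0167 0.0108 0 0 0 0.1173 26;0 0 0 0 0 0 26;0 0 0 0 0 0 26'
```

```text
time: 5.45
tool_pos: [451.6, -143.9, 293.0]
tcp_rot: [3.141, -0.0, 2.469]
contact_force: [-0.3, -0.9, -0.4]
grip_width: 23.5
finger_force: 0.0
time: 6.12
tool_pos: [550.9, -79.3, 292.5]
tcp_rot: [3.141, -0.001, -3.117]
contact_force: [-0.5, -1.3, -0.2]
grip_width: 24.0
finger_force: 0.0
```

```bash
python3 -m creep '-0.0044 -0.0072 -0.02 0 0 -0.01 26;0 0 -0.02 0 0 0 26;0 0 -0.02 0 0 0 26;0 0 -0.02 0 0 0 26;0 0 -0.016 0 0 0 26;0 0 -0.006 0 0 0 26;0 0 0 0 0 0 26'
python3 - <<'E'
from h import *
s=viewer.capture("scene")[:,:,::-1]; t=viewer.capture("top")[:,:,::-1]
cv2.imwrite("pics/z2.png",np.hstack([cv2.resize(s[120:240,120:270],None,fx=3.2,fy=3.2,interpolation=2),cv2.resize(t[160:280,255:350],None,fx=3.2,fy=3.2)]))
E
```

```text
time: 6.7
tool_pos: [544.8, -88.4, 189.9]
tcp_rot: [3.14, -0.003, -3.13]
contact_force: [0.0, 0.4, 0.5]
grip_width: 23.8
finger_force: 0.0
```

View pics/z2.png

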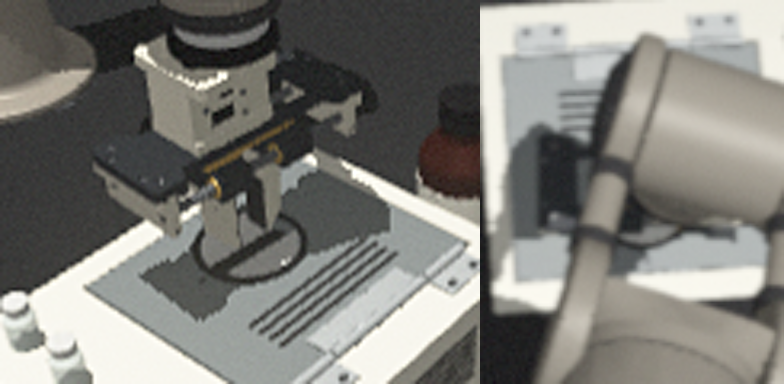

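The fingers stand about 10 mm above the dial, spread along the slot, with the bottle well clear. I make a small centring correction and then go in.

```bash
python3 -m creep '0.0015 0.0015 0 0 0 0 26;0 0 -0.004 0 0 0 26;0 0 -0.003 0 0 0 26;0 0 -0.003 0 0 0 26;0 0 -0.003 0 0 0 26;0 0 0 0 0 0 26'
python3 -m creep '0 0 -0.002 0 0 0 26;0 0 -0.002 0 0 0 26;0 0 -0.002 0 0 0 26;0 0 0 0 0 0 26'
```

```text
time: 7.3
tool_pos: [547.0, -87.3, 177.5]
tcp_rot: [3.141, -0.001, -3.13]
contact_force: [-0.1, 0.2, -0.0]
grip_width: 23.8
finger_force: 0.0
time: 7.63
tool_pos: [547.1, -87.4, 171.8]
tcp_rot: [3.141, -0.001, -3.13]
contact_force: [-0.1, 0.6, -0.2]
grip_width: 23.7
finger_force: 0.0
```

No contact, and the tips are 8 mm down in the slot. Now I turn clockwise.

```bash
for i in 1 ; do python3 -m creep '0 0 0 0 0 -0.08 26;0 0 0 0 0 -0.08 26;0 0 0 0 0 -0.08 26;0 0 0 0 0 -0.08 26;0 0 0 0 0 -0.08 26;0 0 0 0 0 -0.08 26'; done
python3 -c "
from plant import readout;print(readout.get_obs()['moment'])"
```

```text
time: 8.13
tool_pos: [546.8, -87.1, 172.2]
tcp_rot: [-3.141, -0.002, 2.67]
contact_force: [-2.5, 1.7, 0.9]
grip_width: 24.0
finger_force: 4.4
[0.2357017  0.15979787 0.27193147]
```

Torque is as expected, about 0.25 N m, so the tips are driving the dial.

```bash
python3 -m creep '0 0 0 0 0 -0.08 26;0 0 0 0 0 -0.08 26;0 0 0 0 0 -0.08 26;0 0 0 0 0 -0.08 26;0 0 0 0 0 -0.08 26;0 0 0 0 0 -0.08 26'
python3 -m creep '0 0 0 0 0 -0.08 26;0 0 0 0 0 -0.08 26;0 0 0 0 0 -0.08 26;0 0 0 0 0 -0.08 26;0 0 0 0 0 -0.06 26;0 0 0 0 0 0 26'
python3 -c "
from plant import readout;print(readout.get_obs()['moment'])"
```

```text
time: 8.63
tool_pos: [546.5, -86.8, 172.1]
tcp_rot: [-3.14, -0.002, 2.19]
contact_force: [-2.7, 1.9, 1.8]
grip_width: 23.6
finger_force: 4.9
time: 9.13
tool_pos: [546.4, -86.7, 172.1]
tcp_rot: [-3.14, -0.002, 1.812]
contact_force: [-3.5, 3.9, 1.8]
grip_width: 24.1
finger_force: 3.6
[0.54151934 0.56574821 0.151007  ]
```

```bash
python3 -m creep '0 0 0 0 0 -0.07 26;0 0 0 0 0 -0.07 26;0 0 0 0 0 -0.07 26;0 0 0 0 0 -0.05 26;0 0 0 0 0 0 26'
python3 -c "
from plant import readout;print(readout.get_obs()['moment'])"
python3 -m creep '0 0 0 0 0 -0.04 26;0 0 0 0 0 -0.03 26;0 0 0 0 0 0 26;0 0 0 0 0 0 26'
python3 -c "
from plant import readout;print(readout.get_obs()['moment'])"
```

```text
time: 9.55
tool_pos: [546.4, -86.5, 172.1]
tcp_rot: [-3.139, -0.002, 1.554]
contact_force: [-5.0, 4.4, 3.3]
grip_width: 23.9
finger_force: 4.3
[0.71800428 0.59962232 0.18083661]
time: 9.88
tool_pos: [546.4, -86.5, 172.1]
tcp_rot: [-3.139, -0.001, 1.486]
contact_force: [-4.5, 4.2, 3.2]
grip_width: 24.0
finger_force: 4.6
[0.78766137 0.60753568 0.08810104]
```

```bash
python3 -m creep '0 0 0 0 0 -0.03 26;0 0 0 0 0 -0.03 26;0 0 0 0 0 -0.02 26;0 0 0 0 0 0 26;0 0 0 0 0 0 26'
python3 -c "
from plant import readout;print(readout.get_obs()['moment'])"
python3 -m creep '0 0 0 0 0 -0.03 26;0 0 0 0 0 -0.02 26;0 0 0 0 0 0 26;0 0 0 0 0 0 26'
python3 -c "
from plant import readout;print(readout.get_obs()['moment'])"
```

```text
time: 10.3
tool_pos: [546.6, -86.3, 172.1]
tcp_rot: [-3.139, -0.001, 1.408]
contact_force: [-4.2, 5.0, 2.9]
grip_width: 23.9
finger_force: 19.5
[0.83186412 0.55533717 0.94695205]
time: 10.63
tool_pos: [546.7, -86.2, 172.2]
tcp_rot: [-3.14, -0.0, 1.36]
contact_force: [-2.9, 5.5, 3.9]
grip_width: 24.2
finger_force: 34.3
[0.96978169 0.48578892 1.6864779 ]
```

The torque rose to 1.7 N m, so the dial is at its stop. I ease the turn back, withdraw straight up, move away and check.

```bash
python3 -m creep '0 0 0 0 0 0.06 26;0 0 0 0 0 0.06 26;0 0 0 0 0 0.03 26;0 0 0 0 0 0 26;0 0 0.005 0 0 0 26;0 0 0.01 0 0 0 26;0 0 0.02 0 0 0 26;0 0 0.02 0 0 0 26'
python3 -m creep '0 0 0.03 0 0 0 26;0 0 0.03 0 0 0 26;-0.03 -0.02 0 0 0 0 26;-0.03 -0.02 0 0 0 0 26;-0.03 -0.02 0 0 0 0 26;-0.03 -0.02 0 0 0 0 26;-0.03 -0.02 0 0 0 0 26;-0.03 -0.02 0 0 0 0 26'
python3 - <<'E'
from h import *
s=viewer.capture("scene")[:,:,::-1]; t=viewer.capture("top")[:,:,::-1]
cv2.imwrite("pics/z3.png",np.hstack([cv2.resize(s[130:350,85:290],None,fx=1.95,fy=2.2,interpolation=2),cv2.resize(t[140:280,210:420],None,fx=1.9,fy=484/140)]))
E
```

```text
time: 11.3
tool_pos: [547.6, -87.9, 228.5]
tcp_rot: [3.141, 0.001, 1.503]
contact_force: [-0.0, 0.4, -0.2]
grip_width: 23.8
finger_force: 0.0
time: 11.97
tool_pos: [366.2, -208.6, 288.6]
tcp_rot: [3.139, 0.003, 1.504]
contact_force: [-0.2, -0.6, 0.7]
grip_width: 23.5
finger_force: 0.0
```

View pics/z3.png

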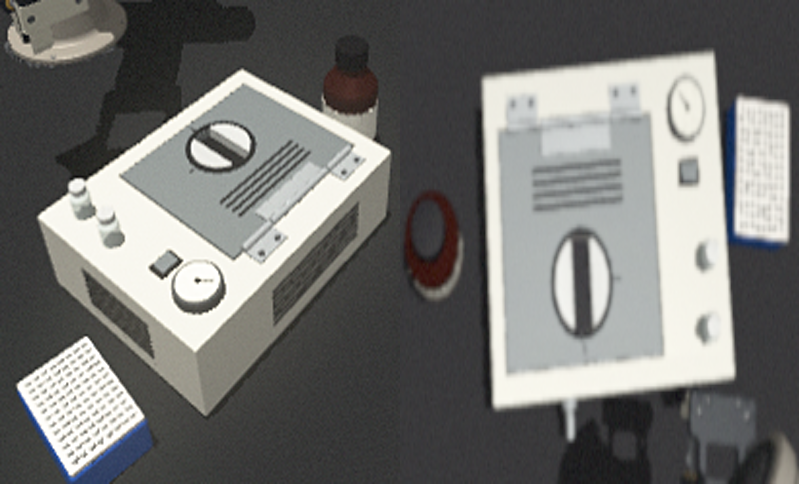

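The hatch is flush, the slot is square to the free edge (dial at about (580,283) in the top crop), the vials, bottle and rack haven't moved, and the arm is clear.

```bash
python3 -c "
from plant import order;print(order.close_job())"
```

```text
the job is handed in; nothing more can be done
None
```

I pushed the hatch shut and turned the fastener clockwise to its stop, so the hatch is locked; the robot is clear, the bottle, rack and vials look unmoved in the last picture, and the job is handed in (no verdict was returned).

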